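# Seat a keyed filter cell on an inspection camera and hold it home

### The job

Take the dust cap off the camera in the cradle and set it, open side down, in the wide bay of the parts tray. Then turn the knurled filter cell on the camera's mount until its hidden keyways drop over the pins, push it fully home against the spring, and finish while still holding it pushed down with the gripper, so that the locking screw could be tightened; do not let go of it at the end. Leave the phone and the paste tin where they lie.

Things in the scene. Friction and masses are not known exactly. Their poses are not given: they have to be found in the camera images.
- camera: Inspection camera, dark finned housing 64 x 64 mm, top 76 mm above the bench, fixed mount-upward on an aluminium cradle plate 130 x 100 x 12 mm (130 along its x). It cannot move. Clamp cheeks with thumb screws at either side reach 38 mm above the bench and 58 mm out in y. Origin on the bench under the vertical mount axis, z up.
- mount_seat (a point): Centre of the mount's flange face (62 mm across, 84 mm above the bench), on which the filter cell's foot sits when home; z up. A spigot 28 mm across rises 20 mm from it. Three pins 5 mm thick, 120 degrees apart, tops 8.5 mm above the flange face, stick out of the spigot under the cell; their direction about the axis differs each time and cannot be read from the camera's pose.
- filter_cell: Knurled aluminium ring with glass on top, 48.5 mm across, 26 mm high, 0.09 kg, loose on the spigot (1 mm play). Origin in the centre of its foot, z up. Three hidden keyways in the foot, 120 degrees apart, 8 mm wide. At the start it lies on the pins, foot 8.5 mm above the flange face; a turn of 20 to 100 degrees either way lines it up (to about 5 degrees).
- cell_top (a point): Centre of the filter cell's top rim, 26 mm above its foot; grip the knurl just below. Lined up and pressed gently, the cell drops 4.5 mm onto the spring ring, then goes 4 mm further home, foot on the flange face; let go, it rises those 4 mm again but stays on the pins.
- dust_cap: Black ribbed plastic dust cap, 59 mm across, 28 mm high, 0.04 kg, open below (bore 53 mm, roof 4 mm thick); it sits over the filter cell at the start, its roof on the cell's top. Origin in the centre of its lower rim, z up, top 28 mm above.
- parts_tray: Grey plastic parts tray, 150 mm along its x by 120 mm, walls 10 mm high and 3 mm thick, fixed to the bench; a divider (8 mm high) at x = +42 mm parts a wide bay (112 x 114 mm, empty) from a narrow bay with small screws. Origin on the bench in its middle.
- tray_bay (a point): Centre of the wide bay's floor, 3 mm above the bench.
- phone: Phone, 70 x 150 x 9 mm, lying flat (150 along its y). Origin in the centre of its underside. Not to be moved. (Fixed things of the room to keep clear of on the right: a laptop, y below -0.28 m, 0.23 m high, and a monitor, x 0.42 to 0.70 m, y below -0.55 m, 0.53 m high.)
- paste_tin: Round tin, 44 mm across, 24 mm high, behind the camera. Origin in the centre of its underside. Not to be moved.
- spring_ring (a joint): Steel spring ring round the pins under the filter cell: how far it is pressed down, 0 to 0.004 m. At 0 its top is 4 mm above the flange face; 0.004 when the cell is home. It pushes the cell up with 4 N at 0 and 9 N at 0.004.
There are look-alikes about, which are no part of the job. Of the things that look like the dust_cap, the smaller one is meant.

How it is judged (in metres and radians):
On the way, in this order (a step that is already met when the one before it is completed fails the run):
1. the dust cap stands open side down in the wide bay of the parts tray, let go (horizontal distance between dust_cap and tray_bay below 0.045 m and z of dust_cap in the frame of tray_bay below 0.004 m and angle between dust_cap's own z axis and vertical below 0.15 rad and contact force between each of the arm, the fingers and dust_cap below 0.1 N), for 0.2 s.
2. the filter cell has dropped over the pins (z of filter_cell in the frame of mount_seat below 0.0055 m and horizontal distance between filter_cell and mount_seat below 0.004 m), for 0.1 s.
At the end, for the whole second after the job is handed in: Cell's foot less than 1.5 mm above the flange face, within 3 mm of the axis, level within 0.06 rad, the fingers still holding it (over 3 N) through the last second; the cap stands open side down on the floor of the wide bay (within 45 mm of its centre) (z of filter_cell in the frame of mount_seat below 0.0015 m and horizontal distance between filter_cell and mount_seat below 0.003 m and angle between filter_cell's own z axis and vertical below 0.06 rad and contact force between the fingers and filter_cell above 3 N and horizontal distance between dust_cap and tray_bay below 0.045 m and z of dust_cap in the frame of tray_bay below 0.004 m and angle between dust_cap's own z axis and vertical below 0.15 rad); the arm keeps its last pose, push and grip.
It fails at once if the phone or the tin is shifted by more than 20 mm (distance of any of phone, paste_tin from where it was at the start of the episode above 0.02 m).
It also fails if it takes over 67 s, if anything falls off the work surface, if the arm or the gripper's body presses on something with over 40 N, if the wrist force passes 120 N, or if a joint passes its speed limit or range.

### The arm

A 6-joint arm with a two-finger parallel gripper is mounted at the origin on a cart in front of the work surface, level with it; the furniture and walls round the work are solid. World frame = base frame: x ahead of the robot, y to its left, z up, the work surface at z = 0. Lengths are in mm, angles in rad, forces in N, time in s.
With the tool pointing down it reaches from about 275 to 1000 mm from the base axis. Payload 8.4 kg.
Tool frame: the origin (TCP) lies on the centre line of the jaws, within the pads' length; the fingertips stand 17 mm ahead of it and the grasp point (between the pads) lies 2 mm behind it; z points along the fingers, x is the direction in which the jaws open and shut, and the axes are right-handed (so a half turn about z gives the same grasp; the last joint's range is limited). The gripper opens to 85 mm and grips with 20 to 120 N. Pads are 22 mm wide; open, the fingers measure 114 mm over their backs; the gripper's body (76 mm by 85 mm) begins 54 mm behind the grasp point. The pads swing forward as they close: fully open they stand 13 mm farther back than shut.
Start: joints at [1.338, 0.353, 1.633, -0, 1.155, -0.002], TCP at [142.971, 608.43, 218.581] pointing down, gripper open.
Joint ranges: [-2.63, 2.63], [-0.92, 2.1], [0.06, 2.66], [-1.3, 4.44], [0, 2.69], [-3.02, 3.02]. Speed limits (rad/s): [2.22, 2.22, 2.79, 3.14, 3.14, 3.14].

### API

Orientations are given as a unit quaternion [w, x, y, z].
In Python, from rig import telemetry, vision, ctrl gives the robot as it stands. The module is installed in compiled form; this text tells all that it offers.
- The arm moves only by the tool carry_out, never from a script. Its argument "deltas" is text: rows parted by semicolons, each of 5 numbers parted by spaces: the opening, from -1 (shut) to 1 (fully open), then the shift along the tool's x, y, z in mm, then the turn about the tool's z in degrees. A call has 1 to 12 rows; each row is the pose to reach, as a shift and turn from the pose commanded when the call began, along the tool's axes at that moment; what a row does not reach only later rows make up. A row lasts 1/8 s, in which the tool goes at most 62.5 mm and 10.7 degrees, less where a joint would pass 70% of its speed; a pose out of reach is approached as far as the arm can. A call with a gripper value outside its range is refused whole. The fingers move at their own pace and stop on an object; the grip force is fixed at half the most. Time passes only in rows, so rows that repeat a pose let the fingers close. It gives the time, the measured TCP pose, the force and the opening at its end, in the units of the state.
- telemetry.state(): the state, without advancing time (a new reading comes with each control period).
- vision.grab_frame(name): name is "side" or "top"; returns the picture (400x640x3 uint8, red, green, blue); there is no depth.
- vision.camera_params(name): a dict with "mtx" (3x3 intrinsics, pixels), "rvec" (rotation vector, rad) and "tvec" (3), from world to camera coordinates, as OpenCV has them. Camera axes: x right, y down, z forward; pixel columns grow to the right and rows downward; lengths in mm; the calibration is good to about 2 mm. A picture is of the moment at which its call begins. camera_params takes no time and is no camera call.
- ctrl.hand_in(): hands the job in, once; it reports no verdict.
The state is a dict: "time": time; "q": joint angles; "qvel": joint speeds; "effort": joint torques, N m; "tcp_pos": TCP position; "orientation": TCP orientation; "contact_force": force on the tool from outside, world axes, zero at the start; "ft_torque": the same for the moment, N m; "width": finger opening in mm.
Only numpy, scipy, OpenCV 4.12 (cv2) and the standard library are available. Lean on these libraries where they do the work, as an engineer would, in place of code of your own. Each camera call takes 0.05 s, during which the arm holds its last target.

## Working session

There is one attempt and no reset: what is moved stays moved. The work goes in short steps, Python scripts to look and compute and a tool call to move; the robot and the scene stay as the last step left them, time stands still between calls to the robot, and variables do not carry over. Pictures are saved under pics/ and viewed, and the job is handed in when it is done.

Besides the shell and the picture viewer there is one more tool, called after "Call:" by a JSON object that holds its "name" and its "arguments". carry_out: Moves the arm, as the interface text tells. Its arguments: {"type":"object","properties":{"deltas":{"type":"string"}},"required":["deltas"]}

```bash
mkdir -p pics; python3 - <<'E'
from rig import telemetry, vision
import cv2
for n in ("side","top"):
    cv2.imwrite(f"pics/{n}0.png",vision.grab_frame(n)[:,:,::-1])
    print(n,vision.camera_params(n))
print(telemetry.state())
E
```

```text
side {'mtx': array([[405.1606062 ,   0.        , 315.35957362],
       [  0.        , 405.1606062 , 197.39377317],
       [  0.        ,   0.        ,   1.        ]]), 'rvec': array([ 0.48632701, -2.62022736,  1.35787436]), 'tvec': array([486.10774682, 145.6095547 , 821.33095412])}
top {'mtx': array([[372.77287538,   0.        , 314.98246495],
       [  0.        , 372.77287538, 191.63731455],
       [  0.        ,   0.        ,   1.        ]]), 'rvec': array([ 2.15067583, -2.05520993,  0.2250602 ]), 'tvec': array([ 75.7956102 , 535.71032923, 851.36886597])}
{'time': 0.1, 'q': array([ 1.33756515e+00,  3.53583661e-01,  1.63404693e+00,  1.26355218e-06,
        1.15519904e+00, -2.36805387e-03]), 'qvel': array([ 0.00084805, -0.00056084, -0.00122793,  0.00093022, -0.00053639,
       -0.00193633]), 'effort': array([ 2.33251187e-03, -6.06352973e+01, -3.42815673e+01,  5.80533901e-05,
        4.05302300e-03, -1.48387210e-05]), 'tcp_pos': array([142.89065942, 607.99926497, 217.93927415]), 'orientation': array([ 3.82452568e-04,  7.83842414e-01,  6.20959489e-01, -4.86062033e-04]), 'contact_force': array([-0.78507438,  0.0673026 , -0.23869315]), 'ft_torque': array([0.0013425 , 0.00585105, 0.02684448]), 'width': 85.59606844041615}
```

View pics/side0.png

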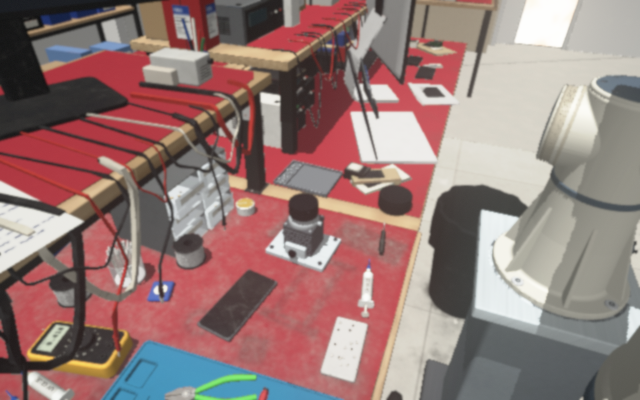

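View pics/top0.png

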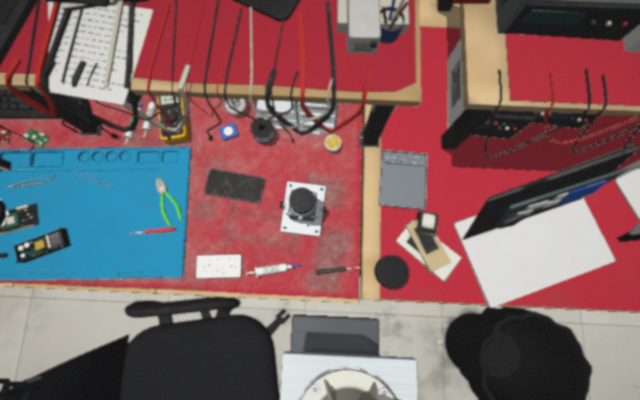

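```bash
cat > h.py <<'E'
import numpy as np, cv2
from rig import telemetry, vision
P={n:vision.camera_params(n) for n in("side","top")}
def proj(n,X):
    p=P[n]; return cv2.projectPoints(np.array(X,float).reshape(-1,3),p["rvec"],p["tvec"],p["mtx"],None)[0].reshape(-1,2)
def ray(n,uv):
    p=P[n];R=cv2.Rodrigues(p["rvec"])[0];c=-R.T@p["tvec"]
    d=R.T@np.linalg.inv(p["mtx"])@np.array([uv[0],uv[1],1.]);return c,d
def plane(n,uv,z):
    c,d=ray(n,uv);return c+d*(z-c[2])/d[2]
def tri(a,b):
    M={};
    Ps=[P[n]["mtx"]@np.c_[cv2.Rodrigues(P[n]["rvec"])[0],P[n]["tvec"]] for n in("side","top")]
    X=cv2.triangulatePoints(Ps[0],Ps[1],np.array(a,float).reshape(2,1),np.array(b,float).reshape(2,1));return (X[:3]/X[3]).ravel()
def snap(n,f,crop=None,s=1):
    im=vision.grab_frame(n)[:,:,::-1].copy();cv2.imwrite(f"pics/{f}_full.png",im)
    if crop: x0,y0,x1,y1=crop; im=im[y0:y1,x0:x1]
    cv2.imwrite(f"pics/{f}.png",cv2.resize(im,None,fx=s,fy=s,interpolation=cv2.INTER_CUBIC));return im
E
python3 - <<'E'
from h import *
for n in P:
    c,_=ray(n,(0,0));print(n,c.round())
    print(proj(n,[[0,0,0],[143,608,218],[400,0,0],[400,300,0],[700,0,0]]).round())
print("cam",plane("top",(303,202),112), tri((303,203),(303,202)))
print("tray",plane("top",(403,180),3),plane("side",(309,177),3))
print("cap2",plane("top",(392,271),28),plane("side",(396,190),28))
for f in("side","top"):
    im=cv2.imread(f"pics/{f}0.png")
    x0,y0,x1,y1=(170,140,440,300) if f=="side" else (190,110,450,290)
    cv2.imwrite(f"pics/{f}0c.png",cv2.resize(im[y0:y1,x0:x1],None,fx=2.95,fy=2.95,interpolation=cv2.INTER_CUBIC))
E
```

```text
side [258. 722. 587.]
[[555. 269.]
 [529. 595.]
 [364. 223.]
 [319. 325.]
 [248. 195.]]
top [334.  91. 947.]
[[348. 426.]
 [ 25. 369.]
 [352. 250.]
 [234. 244.]
 [355. 137.]]
cam [494.48314942 125.66999962 112.        ] [496.87042297 126.28265123 116.44228438]
tray [ 585.65219127 -127.71525841    3.        ] [ 587.38406396 -132.81129909    3.        ]
cap2 [351.08812523 -94.13532927  28.        ] [ 353.3205439 -120.8077469   28.       ]
```

View pics/side0c.png

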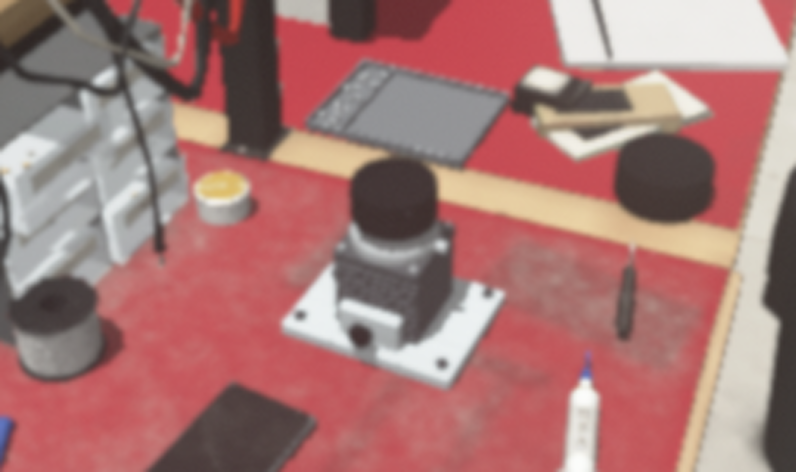

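View pics/top0c.png

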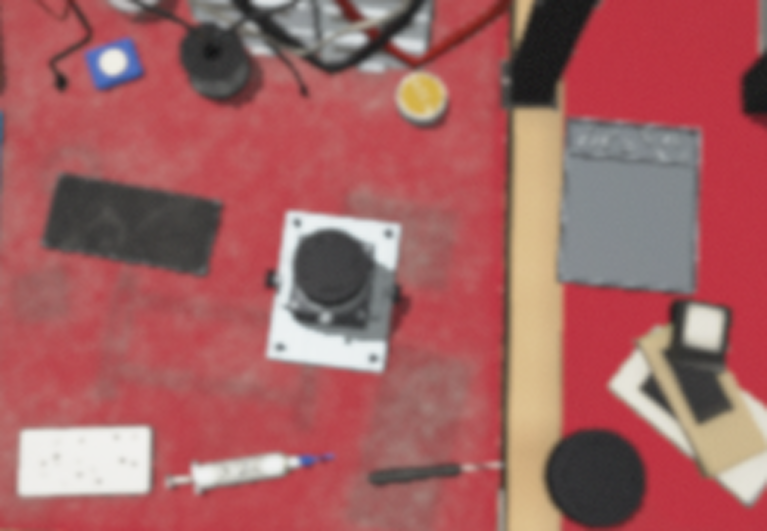

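```bash
python3 - <<'E'
from h import *
a=cv2.imread("pics/top0.png")[175:235,270:340]; b=cv2.imread("pics/side0.png")[180:270,255:345]
a=cv2.resize(a,(420,360),interpolation=cv2.INTER_CUBIC);b=cv2.resize(b,(360,360),interpolation=cv2.INTER_CUBIC)
cv2.imwrite("pics/z0.png",np.clip(np.hstack([a,b]).astype(float)*1.5,0,255).astype(np.uint8))
# outline predictions
for X in [(493,125)]:
  pass
E
```

```text
(no output)
```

View pics/z0.png

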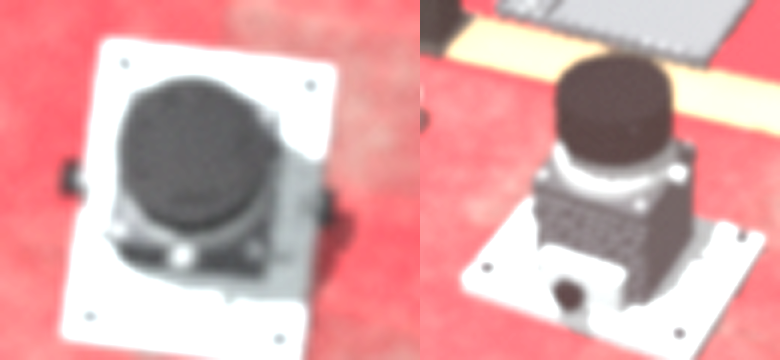

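```bash
cat >> h.py <<'E'
def delta(x,y,z,ang=None):
    "tool-axis shift to target; ang=desired world angle (deg) of tool x"
    from scipy.spatial.transform import Rotation as Ro
    s=telemetry.state();w,a,b,c=s["orientation"];R=Ro.from_quat([a,b,c,w]).as_matrix()
    d=R.T@(np.array([x,y,z])-s["tcp_pos"]);t=np.degrees(np.arctan2(R[1,0],R[0,0]))
    print("t",s["time"].__round__(2),"tcp",s["tcp_pos"].round(1),"xang",t.round(1),"tilt",np.degrees(np.arccos(-R[2,2])).round(2),"F",s["contact_force"].round(1),"w",round(s["width"],1),"q",s["q"].round(2))
    print("delta",d.round(1),"turn",None if ang is None else round(t-ang,1))
E
python3 - <<'E'
from h import *
a=plane("top",(302.8,200.8),122.5);print(a, plane("side",(303.6,0),0) if 0 else "")
p=proj("side",[a+[29.5*np.cos(t),29.5*np.sin(t),0] for t in np.linspace(0,6.28,60)])
print("side pred top ellipse x",p[:,0].min(),p[:,0].max(),"y",p[:,1].min(),p[:,1].max(),"seen x",255+(557-420)/4,255+(672-420)/4,"ytop",180+50/4)
# big cap
im=cv2.imread("pics/top0.png");
m=(im.max(2)<60).astype(np.uint8)
for n in [0]:
  cs,_=cv2.findContours(m,cv2.RETR_EXTERNAL,cv2.CHAIN_APPROX_NONE)
  for c in cs:
    (x,y),r=cv2.minEnclosingCircle(c)
    if cv2.contourArea(c)>200 and 250<x<430 and 120<y<300: print("dark",x,y,r)
# tray
hsv=cv2.cvtColor(im,cv2.COLOR_BGR2HSV)
m=((hsv[...,1]<70)&(hsv[...,2]>70)&(hsv[...,2]<175)).astype(np.uint8)
cs,_=cv2.findContours(cv2.morphologyEx(m,cv2.MORPH_OPEN,np.ones((3,3))),cv2.RETR_EXTERNAL,cv2.CHAIN_APPROX_NONE)
for c in cs:
    r=cv2.minAreaRect(c)
    if cv2.contourArea(c)>800 and 370<r[0][0]<440 and 120<r[0][1]<240:
        print("tray",r,[plane("top",q,10).round() for q in cv2.boxPoints(r)])
delta(a[0],a[1],218,14)
E
```

```text
[495.20214366 125.82385952 122.5       ] 
side pred top ellipse x 290.1155121705483 320.32453671105094 y 192.30071307203363 210.00330929396492 seen x 289.25 318.0 ytop 192.5
dark 391.5 271.5 16.324926376342773
dark 261.875 126.80000305175781 9.669929504394531
dark 378.0 125.0 24.207536697387695
tray ((402.8172607421875, 179.10691833496094), (47.44739532470703, 56.49058532714844), 3.3664603233337402) [array([512., -61.,  10.]), array([664., -68.,  10.]), array([ 662., -193.,   10.]), array([ 511., -181.,   10.])]
t 0.1 tcp [142.9 608.  217.9] xang 76.8 tilt 0.07 F [-0.8  0.1 -0.2] w 85.6 q [ 1.34  0.35  1.63  0.    1.16 -0.  ]
delta [-3.888e+02  4.533e+02  4.000e-01] turn 62.8
```

Dust-cap candidates: the black cap on the camera, top px (303,201), r≈13 px, about 59 mm. The black disc on the bench, top px (392,271), r≈16 px, about 80 mm, so it is the larger one. The dark spool, top px (262,127), is not a cap. I choose the one on the camera; the close crop shows it sitting over the pale mount.

Call:
{"name": "carry_out", "arguments": {"deltas": "1 -25 29 0 4; 1 -60 70 0 10; 1 -97 113 0 16; 1 -135 158 0 22; 1 -175 205 0 28; 1 -215 252 0 35; 1 -255 299 0 41; 1 -295 346 0 48; 1 -330 387 0 53; 1 -360 422 0 58; 1 -380 445 0 61; 1 -388 454.5 0 63"}}

```text
time: 1.6
tcp_pos: [497.2, 125.4, 218.3]
orientation: [0.0, 0.993, 0.118, -0.0]
contact_force: [-0.5, 0.2, 0.0]
width: 85.3
```

```bash
python3 - <<'E'
from h import *
delta(496.5,126,118,14)
snap("side","s1",(200,60,420,280),2.5);snap("top","t1")
E
```

```text
t 1.6 tcp [497.2 125.4 218.3] xang 13.6 tilt 0.03 F [-0.5  0.2  0. ] w 85.3 q [ 0.24  0.18  1.87 -0.    1.09  0.01]
delta [ -0.5  -0.7 100.3] turn -0.4
```

View pics/s1.png

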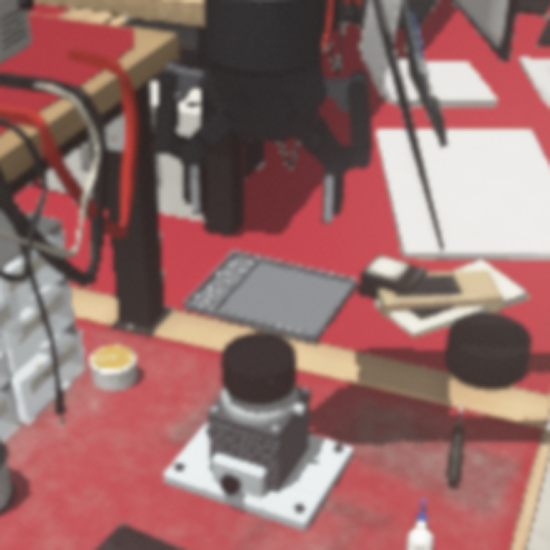

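View pics/t1.png

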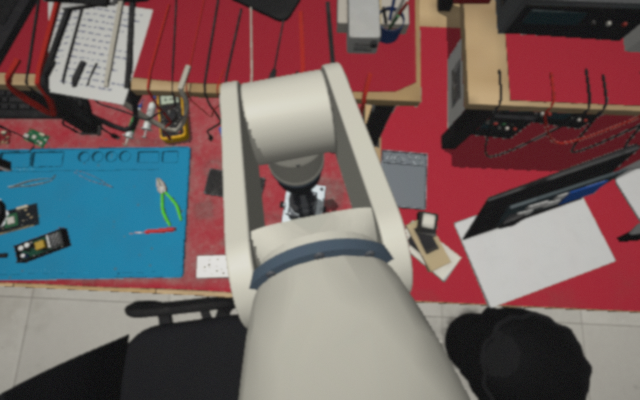

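```bash
python3 - <<'E'
from h import *
s=telemetry.state()["tcp_pos"]
u=np.array([np.cos(.237),np.sin(.237),0])
for dz in(-17,-4):
  print(dz,[proj("side",s+[0,0,dz]+u*k).round(1) for k in(-48,0,48)])
E
```

```text
-17 [array([[330.3, 168.1]]), array([[304.4, 166.1]]), array([[278.7, 164.2]])]
-4 [array([[330.6, 162. ]]), array([[304.4, 160. ]]), array([[278.4, 158. ]])]
```

```bash
python3 - <<'E'
import cv2,numpy as np
im=cv2.imread("pics/s1_full.png")[70:220,240:360]
cv2.imwrite("pics/z1.png",np.clip(cv2.resize(im,None,fx=4,fy=4,interpolation=cv2.INTER_CUBIC)*1.0,0,255).astype(np.uint8))
E
```

```text
(no output)
```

View pics/z1.png

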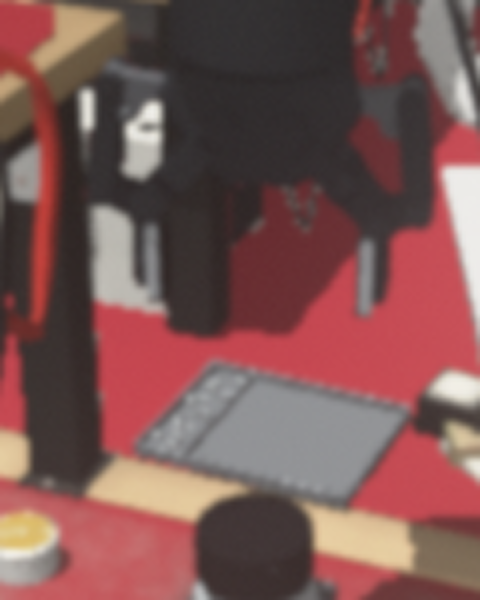

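Call:
{"name": "carry_out", "arguments": {"deltas": "1 -0.5 -0.7 25 0; 1 -0.5 -0.7 50 0; 1 -0.5 -0.7 65 0; 1 -0.5 -0.7 68 0;1 -0.5 -0.7 68 0"}}

```text
time: 2.33
tcp_pos: [496.2, 127.7, 151.0]
orientation: [-0.0, 0.993, 0.12, 0.0]
contact_force: [-0.4, 0.1, -0.6]
width: 85.7
```

```bash
python3 - <<'E'
from h import *
delta(496.5,126,118,14)
snap("side","s2",(240,100,360,250),4)
s=telemetry.state()["tcp_pos"]
u=np.array([np.cos(.237),np.sin(.237),0])
for dz in(-17,-4,20): print(dz,[proj("side",s+[0,0,dz]+u*k).round(1) for k in(-48,48)])
E
```

```text
t 2.33 tcp [496.2 127.7 151. ] xang 13.8 tilt 0.02 F [-0.4  0.1 -0.6] w 85.7 q [0.25 0.26 1.94 0.   0.95 0.01]
delta [-0.1  1.8 33. ] turn -0.2
-17 [array([[329. , 198.4]]), array([[279.9, 194.3]])]
-4 [array([[329.2, 192.8]]), array([[279.6, 188.8]])]
20 [array([[329.7, 182.3]]), array([[279.2, 178.3]])]
```

View pics/s2.png

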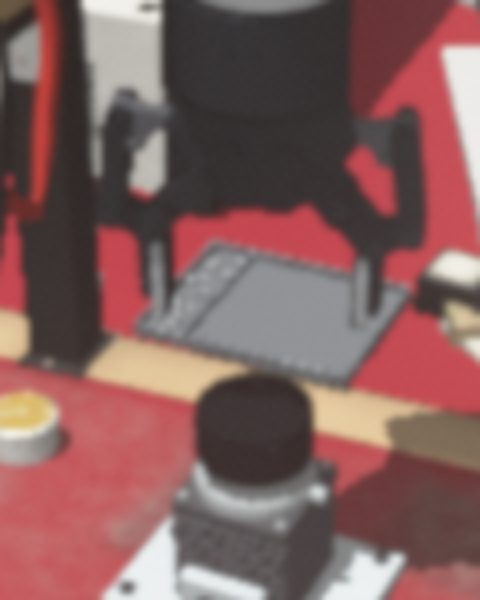

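```bash
python3 - <<'E'
from h import *
snap("top","t2",(230,140,390,260),5)
s=telemetry.state()["tcp_pos"]
u=np.array([np.cos(.237),np.sin(.237),0])
for dz in(-17,20): print(dz,[proj("top",s+[0,0,dz]+u*k).round(1) for k in(-48,48)])
E
```

```text
-17 [array([[305.9, 220.2]]), array([[298. , 178.6]])]
20 [array([[305.4, 217.7]]), array([[297.2, 174.3]])]
```

View pics/t2.png

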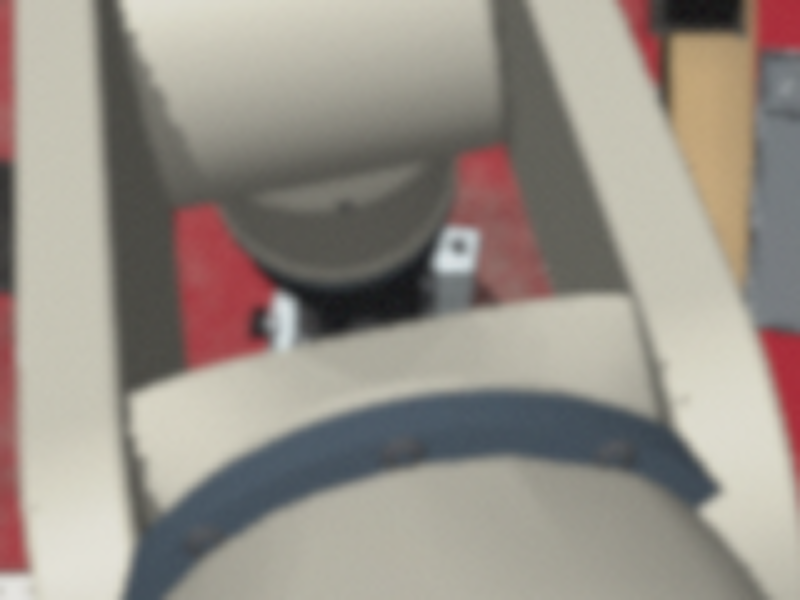

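Call:
{"name": "carry_out", "arguments": {"deltas": "0.9 0 0 15 0; 0.9 0 0 25 0; 0.9 0 0 28 0;0.9 0 0 28 0"}}

```text
time: 2.92
tcp_pos: [495.8, 127.2, 122.2]
orientation: [0.0, 0.993, 0.12, -0.0]
contact_force: [0.6, -0.4, 0.0]
width: 81.4
```

```bash
python3 - <<'E'
from h import *
delta(496.5,126,118,14)
snap("side","s3",(240,130,360,250),5)
E
```

```text
t 2.92 tcp [495.8 127.2 122.2] xang 13.8 tilt 0.04 F [ 0.6 -0.4  0. ] w 81.4 q [0.25 0.3  1.96 0.   0.88 0.01]
delta [0.4 1.4 4.2] turn -0.2
```

View pics/s3.png

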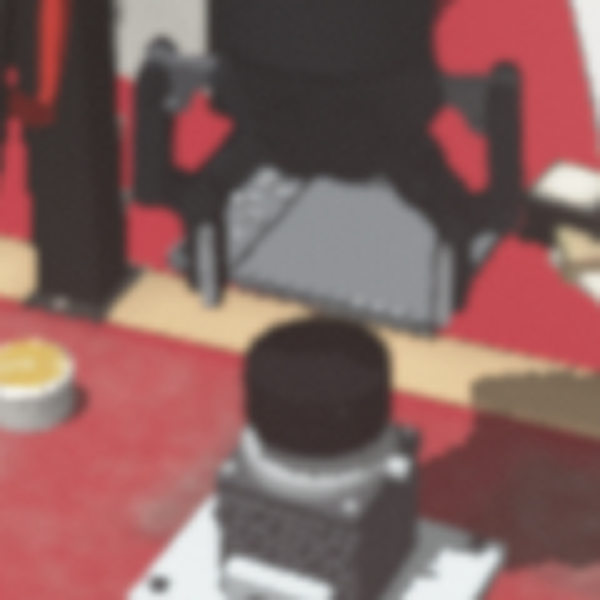

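Call:
{"name": "carry_out", "arguments": {"deltas": "0.9 0.4 1.4 5 0; 0.9 0.4 1.4 10 0;0.9 0.4 1.4 10 0"}}

```text
time: 3.35
tcp_pos: [496.4, 125.9, 112.1]
orientation: [0.0, 0.993, 0.12, -0.0]
contact_force: [0.4, 0.4, 0.1]
width: 81.3
```

```bash
python3 - <<'E'
from h import *
delta(496.5,126,118,14)
snap("side","s4",(240,130,360,250),5)
s=telemetry.state()["tcp_pos"]
for dz in(56,80): print(dz,proj("side",s+[0,0,dz]))
snap("top","t4",(230,140,390,260),5)
E
```

```text
t 3.35 tcp [496.4 125.9 112.1] xang 13.8 tilt 0.05 F [0.4 0.4 0.1] w 81.3 q [ 0.25  0.31  1.97 -0.    0.86  0.01]
delta [ 0.1 -0.  -5.9] turn -0.2
56 [[304.56777352 181.11383936]]
80 [[304.56691532 170.26424804]]
```

View pics/s4.png

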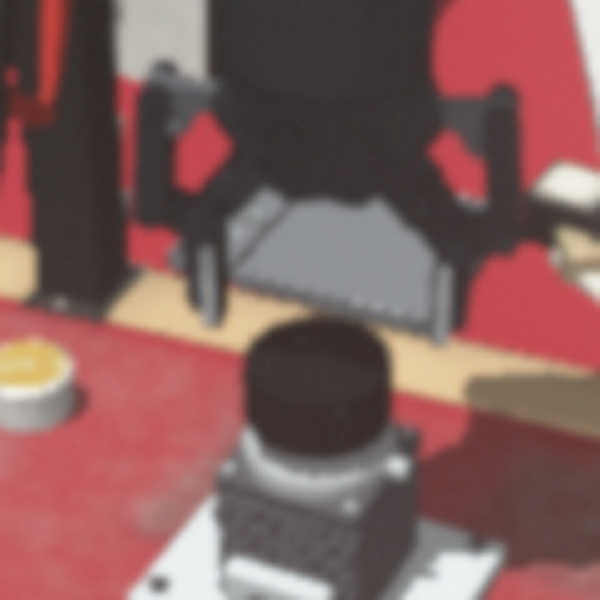

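View pics/t4.png

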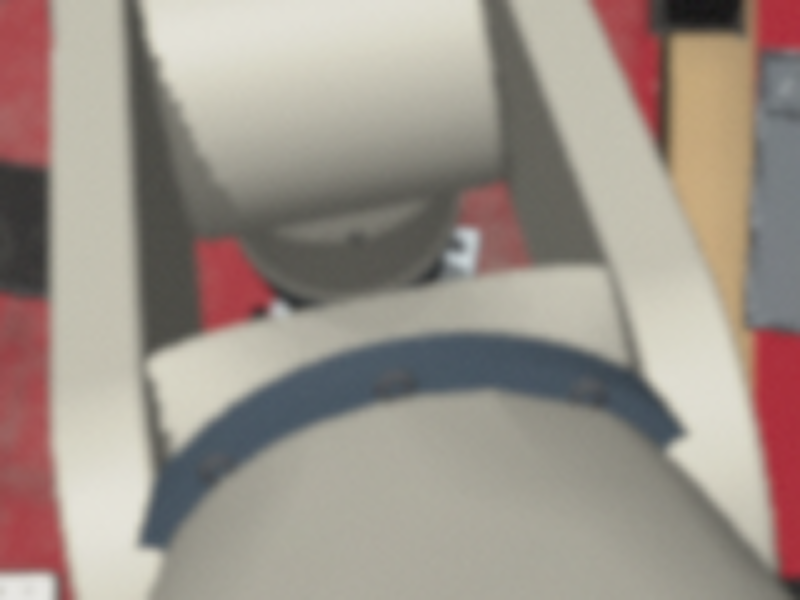

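Call:
{"name": "carry_out", "arguments": {"deltas": "0.25 0 0 0 0; 0.25 0 0 0 0;0.25 0 0 0 0;0.25 0 0 0 0"}}

```text
time: 3.95
tcp_pos: [496.7, 126.1, 112.6]
orientation: [-0.0, 0.993, 0.12, 0.0]
contact_force: [-0.3, 0.6, 0.1]
width: 53.5
```

```bash
python3 - <<'E'
from h import *
delta(496.5,126,118,14)
snap("side","s5",(240,130,360,250),5)
E
```

```text
t 3.95 tcp [496.7 126.1 112.6] xang 13.8 tilt 0.0 F [-0.3  0.6  0.1] w 53.5 q [0.25 0.31 1.97 0.   0.86 0.01]
delta [-0.3  0.  -5.4] turn -0.2
```

View pics/s5.png

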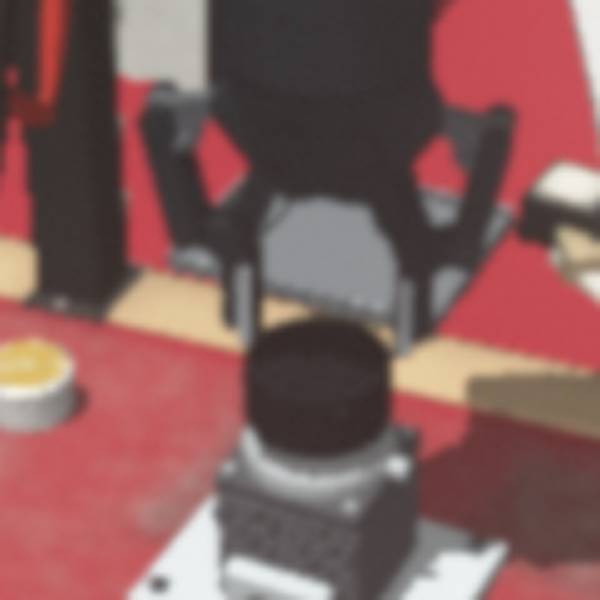

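Call:
{"name": "carry_out", "arguments": {"deltas": "0.9 2 0 0 0; 0.9 2 0 0 0;0.9 2 0 3 0;0.9 2 0 10 0;0.9 2 0 15 0;0.9 2 0 15 0"}}

```text
time: 4.75
tcp_pos: [498.2, 126.4, 96.9]
orientation: [0.0, 0.993, 0.12, -0.001]
contact_force: [-0.8, 0.1, 1.2]
width: 81.4
```

```bash
python3 - <<'E'
from h import *
delta(496.5,126,118,14)
snap("side","s6",(240,130,360,250),5)
E
```

```text
t 4.75 tcp [498.2 126.4  96.9] xang 13.8 tilt 0.07 F [-0.8  0.1  1.2] w 81.4 q [ 0.25  0.34  1.97 -0.    0.83  0.01]
delta [ -1.8  -0.  -21.1] turn -0.2
```

View pics/s6.png

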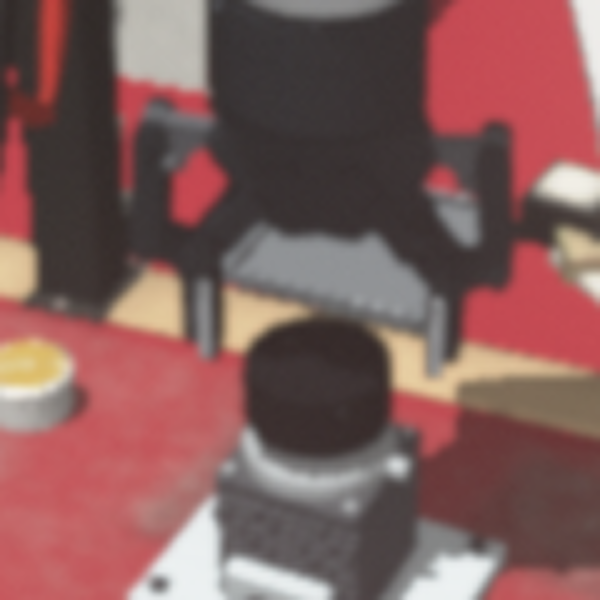

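Call:
{"name": "carry_out", "arguments": {"deltas": "0.65 -1 0 3 0; 0.65 -1 0 7 0;0.6 -1 0 7 0;0.6 -1 0 7 0"}}

```text
time: 5.3
tcp_pos: [497.7, 126.3, 90.6]
orientation: [-0.0, 0.993, 0.12, -0.0]
contact_force: [0.5, 0.6, 0.8]
width: 67.9
```

```bash
python3 - <<'E'
from h import *
delta(496.5,126,118,14)
snap("side","s7",(240,130,360,250),5)
E
```

```text
t 5.3 tcp [497.7 126.3  90.6] xang 13.8 tilt 0.0 F [0.5 0.6 0.8] w 67.9 q [0.25 0.35 1.98 0.   0.81 0.01]
delta [ -1.3  -0.  -27.4] turn -0.2
```

View pics/s7.png

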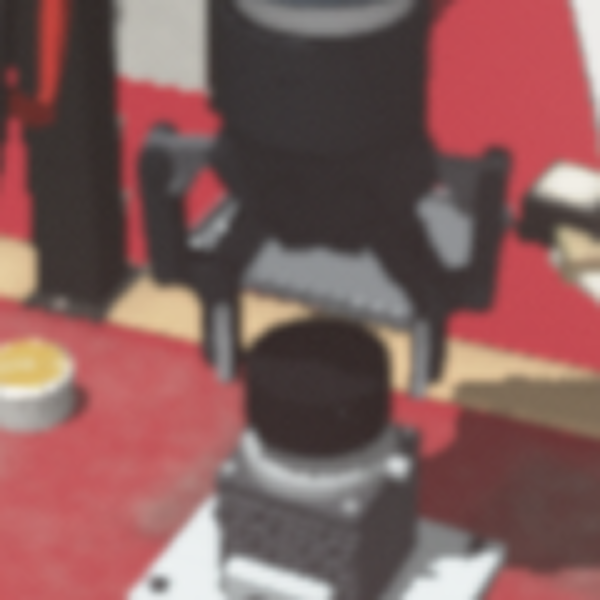

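Call:
{"name": "carry_out", "arguments": {"deltas": "0.3 0 0 3 0; 0.1 0 0 3 0;0 0 0 3 0;0 0 0 3 0"}}

```text
time: 5.85
tcp_pos: [498.3, 126.4, 89.4]
orientation: [-0.0, 0.993, 0.12, 0.001]
contact_force: [-6.3, -1.1, 23.8]
width: 58.0
```

```bash
python3 - <<'E'
from h import *
delta(496.5,126,118,14)
snap("side","s8",(240,130,360,250),5)
E
```

```text
t 5.85 tcp [498.3 126.4  89.4] xang 13.8 tilt 0.07 F [-6.3 -1.1 23.8] w 58.0 q [0.25 0.35 1.98 0.   0.81 0.01]
delta [ -1.8   0.  -28.6] turn -0.2
```

View pics/s8.png

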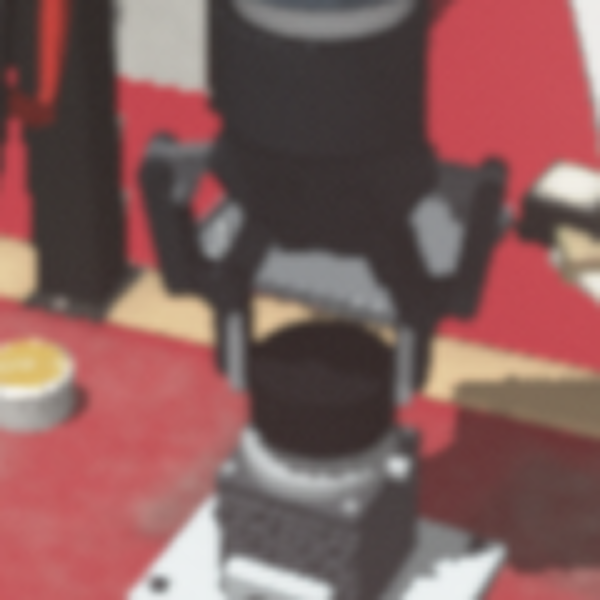

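Call:
{"name": "carry_out", "arguments": {"deltas": "-0.1 0 0 -3 0; -0.1 0 0 -6 0;-0.1 0 0 -14 0;-0.1 0 0 -24 0;-0.1 0 0 -34 0;-0.1 0 0 -46 0;-0.1 0 0 -60 0;-0.1 0 0 -60 0"}}

```text
time: 6.9
tcp_pos: [498.6, 126.5, 149.0]
orientation: [-0.0, 0.993, 0.12, 0.001]
contact_force: [0.1, -0.1, -0.3]
width: 57.4
```

```bash
python3 - <<'E'
from h import *
delta(496.5,126,118,14)
snap("side","s9",(240,70,360,250),4)
E
```

```text
t 6.9 tcp [498.6 126.5 149. ] xang 13.8 tilt 0.15 F [ 0.1 -0.1 -0.3] w 57.4 q [ 0.25  0.26  1.94 -0.    0.94  0.01]
delta [-2.3  0.  31. ] turn -0.2
```

View pics/s9.png

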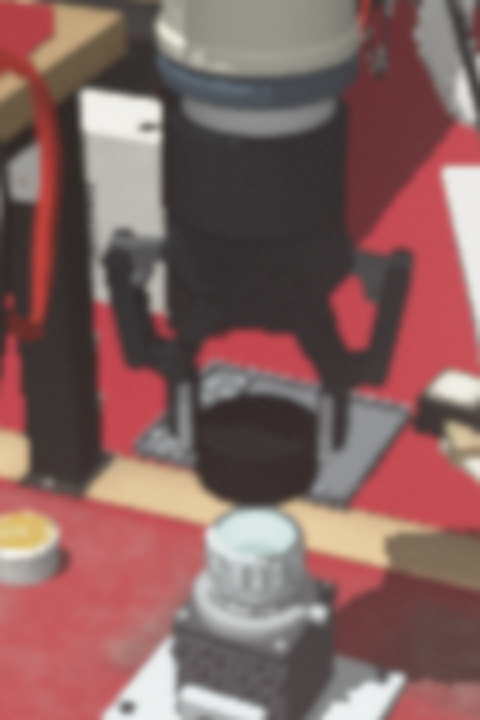

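Call:
{"name": "carry_out", "arguments": {"deltas": "-0.1 1 20 0 0; -0.1 2 55 0 0;-0.1 4 95 0 0;-0.1 6 135 0 0;-0.1 8 175 0 0;-0.1 9 210 0 0;-0.1 10 240 0 0;-0.1 10.8 256 10 0;-0.1 10.8 261.6 30 0;-0.1 10.8 261.6 55 0;-0.1 10.8 261.6 75 0;-0.1 10.8 261.6 80 0"}}

```text
time: 8.45
tcp_pos: [568.9, -124.4, 65.5]
orientation: [-0.001, 0.993, 0.12, -0.002]
contact_force: [0.6, -0.4, 0.2]
width: 57.4
```

```bash
python3 - <<'E'
from h import *
delta(571.5,-125,-2,14)
snap("side","s10",(240,70,400,230),4)
snap("top","t10",(330,110,450,230),4)
E
```

```text
t 8.45 tcp [ 568.9 -124.4   65.5] xang 13.8 tilt 0.21 F [ 0.6 -0.4  0.2] w 57.4 q [-0.22  0.48  1.84  0.    0.83 -0.46]
delta [ 2.6  1.3 67.5] turn -0.2
```

View pics/s10.png

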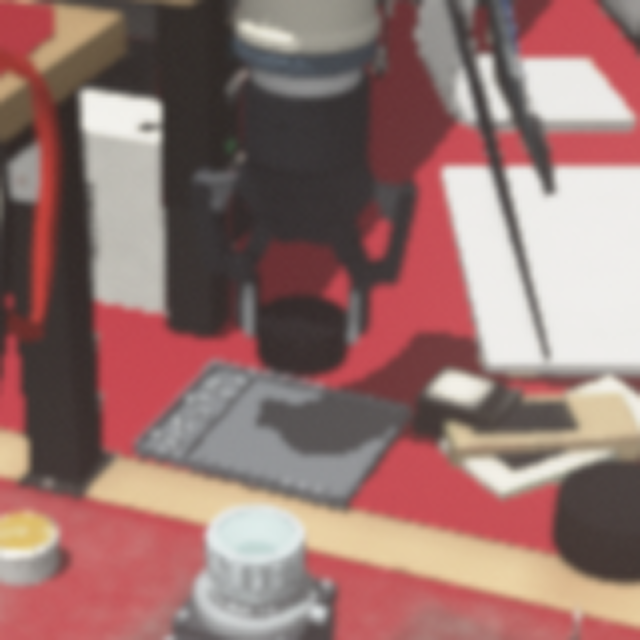

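View pics/t10.png

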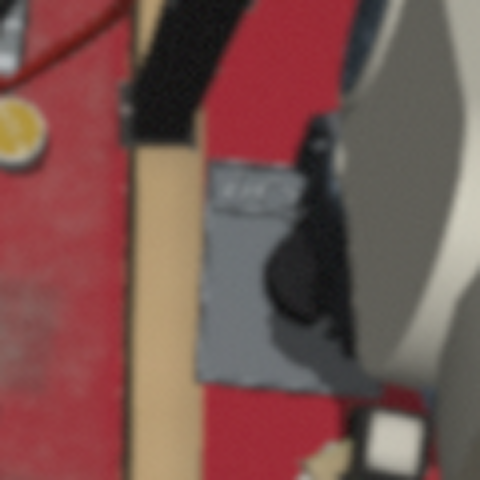

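```bash
python3 - <<'E'
from h import *
print(plane("top",(409,180.5),98))
# side: cap top ellipse center crop (303,322)/4+(240,70)
print(proj("side",[[569,-124,98.6],[569,-124,70.6],[572,-125,3]]), (240+303/4,70+322/4))
print(tri((240+303/4,70+325/4),(409,180.5)))
E
```

```text
[ 559.80970567 -119.8266974    98.        ]
[[314.78327446 148.08073325]
 [314.62386607 157.80045551]
 [313.33413218 179.63628308]] (315.75, 150.5)
[ 563.44702152 -121.01466975   91.79451082]
```

Call:
{"name": "carry_out", "arguments": {"deltas": "-0.1 4 4 12 0;-0.1 4 4 28 0;-0.1 4 4 44 0;-0.1 4 4 56 0;-0.1 4 4 61 0;-0.1 4 4 61 0"}}

```text
time: 9.3
tcp_pos: [575.1, -128.1, 6.2]
orientation: [-0.0, 0.993, 0.12, -0.0]
contact_force: [0.6, 0.9, -0.1]
width: 57.2
```

Call:
{"name": "carry_out", "arguments": {"deltas": "-0.1 0 0 2 0;-0.1 0 0 4 0;-0.1 0 0 4 0"}}

```text
time: 9.68
tcp_pos: [575.4, -128.2, 2.7]
orientation: [0.0, 0.993, 0.12, 0.0]
contact_force: [-0.1, 0.5, -0.6]
width: 57.0
```

```bash
python3 - <<'E'
from h import *
delta(571.5,-125,-2,14)
snap("side","s11",(240,100,400,260),4)
E
```

```text
t 9.68 tcp [ 575.4 -128.2    2.7] xang 13.8 tilt 0.01 F [-0.1  0.5 -0.6] w 57.0 q [-0.22  0.58  1.85 -0.    0.71 -0.46]
delta [-3.  -4.   4.7] turn -0.2
```

View pics/s11.png

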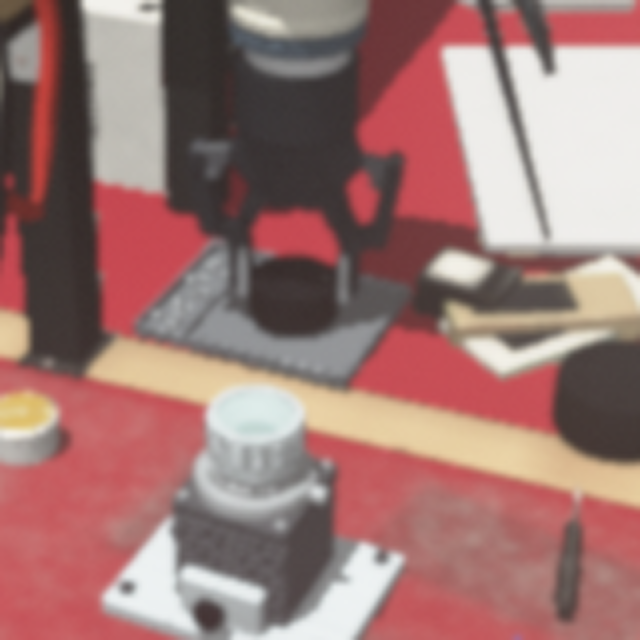

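Call:
{"name": "carry_out", "arguments": {"deltas": "-0.1 0 0 2 0;-0.1 0 0 3 0;-0.1 0 0 3 0"}}

```text
time: 10.1
tcp_pos: [575.2, -128.1, -0.5]
orientation: [-0.0, 0.993, 0.12, -0.0]
contact_force: [-0.5, -0.6, 0.1]
width: 57.2
```

Call:
{"name": "carry_out", "arguments": {"deltas": "-0.1 0 0 1 0;-0.1 0 0 2 0;-0.1 0 0 2 0"}}

```text
time: 10.48
tcp_pos: [575.4, -128.2, -1.4]
orientation: [0.0, 0.993, 0.12, 0.0]
contact_force: [-3.8, 0.4, 12.4]
width: 57.3
```

Call:
{"name": "carry_out", "arguments": {"deltas": "0.2 0 0 0 0;0.4 0 0 0 0;0.6 0 0 0 0;0.6 0 0 0 0;0.6 0 0 0 0;0.6 0 0 -10 0;0.6 0 0 -30 0;0.6 0 0 -65 0;0.6 0 0 -110 0;0.6 0 0 -150 0;0.6 0 0 -155 0;0.6 0 0 -155 0"}}

```text
time: 11.98
tcp_pos: [575.5, -128.2, 153.6]
orientation: [0.0, 0.993, 0.12, 0.001]
contact_force: [-0.7, 0.4, 0.1]
width: 68.2
```

```bash
python3 - <<'E'
from h import *
delta(497.5,126,150,14)
snap("side","s12",(240,130,360,250),5)
E
```

```text
t 11.97 tcp [ 575.5 -128.2  153.6] xang 13.8 tilt 0.09 F [-0.7  0.4  0.1] w 68.2 q [-0.22  0.37  1.77 -0.    1.   -0.46]
delta [ -15.2 -265.4    3.4] turn -0.2
```

View pics/s12.png

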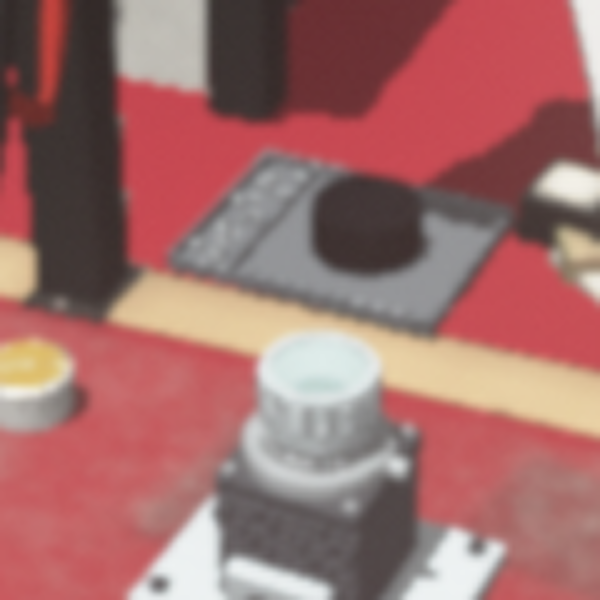

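```bash
python3 - <<'E'
from h import *
print("cap base",plane("side",(313.6,177.5),3))
snap("top","t12",(270,160,350,220),8)
# cell top centre from side: crop ellipse x 258..383, y 330..408
print(plane("side",(240+320.5/5,130+369/5),118.5))
E
```

```text
cap base [ 575.07576908 -135.09419538    3.        ]
[495.70888808 130.52192913 118.5       ]
```

View pics/t12.png

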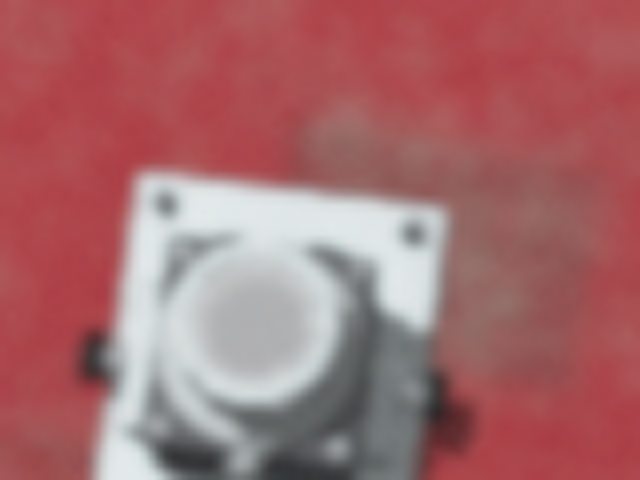

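```bash
python3 - <<'E'
from h import *
print(plane("top",(302.1,200.25),118.5), tri((304.1,203.8),(302.1,200.25)))
E
```

```text
[497.17777268 127.64607594 118.5       ] [497.2211065  127.65162449 116.23492774]
```

Call:
{"name": "carry_out", "arguments": {"deltas": "0.6 -1 -20 0 0;0.6 -3 -55 0 0;0.6 -5 -95 0 0;0.6 -7 -135 0 0;0.6 -9 -175 0 0;0.6 -11 -212 0 0;0.6 -13 -242 0 0;0.6 -14 -260 0 0;0.6 -14.6 -266.8 5 0;0.6 -14.6 -266.8 20 0;0.6 -14.6 -266.8 30 0;0.6 -14.6 -266.8 30 0"}}

```text
time: 13.58
tcp_pos: [496.9, 126.6, 121.2]
orientation: [0.0, 0.993, 0.119, -0.001]
contact_force: [0.3, 0.9, 0.5]
width: 68.5
```

```bash
python3 - <<'E'
from h import *
delta(497.7,127.5,89,14)
snap("side","s13",(240,130,360,250),5)
E
```

```text
t 13.57 tcp [496.9 126.6 121.2] xang 13.7 tilt 0.15 F [0.3 0.9 0.5] w 68.5 q [ 0.25  0.3   1.96 -0.    0.88  0.01]
delta [ 1.1 -0.7 32.2] turn -0.3
```

View pics/s13.png

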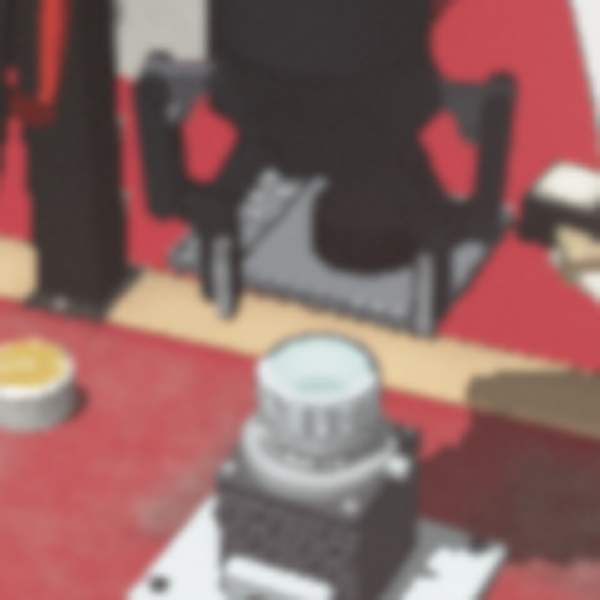

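Call:
{"name": "carry_out", "arguments": {"deltas": "0.6 2 -0.7 10 0;0.6 2 -0.7 22 0;0.6 2 -0.7 30 0;0.6 2 -0.7 31 0;0.6 2 -0.7 31 0;0.2 2 -0.7 31 0;-0.1 2 -0.7 31 0;-0.1 2 -0.7 31 0;-0.2 2 -0.7 31 0;-0.2 2 -0.7 31 0"}}

```text
time: 14.88
tcp_pos: [499.9, 128.8, 92.3]
orientation: [-0.0, 0.993, 0.12, 0.001]
contact_force: [-0.4, 0.2, 6.5]
width: 46.1
```

```bash
python3 - <<'E'
from h import *
delta(497.7,127.5,89,14)
print(telemetry.state()["ft_torque"])
snap("side","s14",(240,130,360,250),5)
E
```

```text
t 14.88 tcp [499.9 128.8  92.3] xang 13.8 tilt 0.07 F [-0.4  0.2  6.5] w 46.1 q [ 0.25  0.35  1.97 -0.    0.82  0.01]
delta [-2.5  0.7  3.3] turn -0.2
[-0.03780506  0.14252718 -0.03867818]
```

View pics/s14.png

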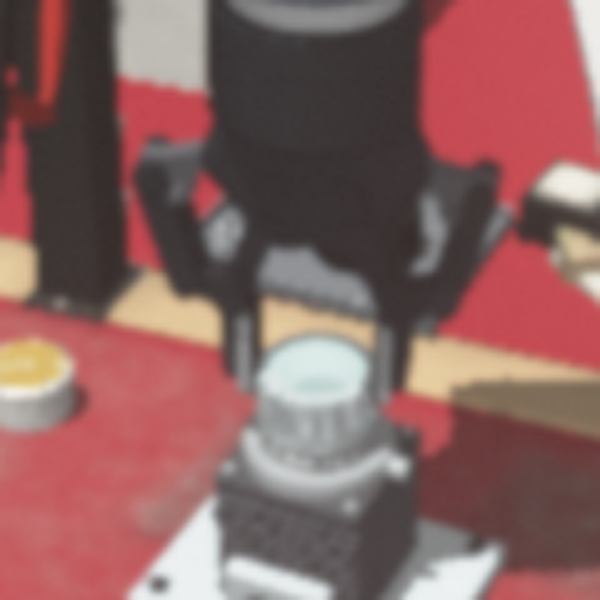

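Call:
{"name": "carry_out", "arguments": {"deltas": "-0.3 0 0 0.5 2;-0.3 0 0 0.5 4;-0.3 0 0 0.5 6;-0.3 0 0 0.5 8;-0.3 0 0 0.5 10;-0.3 0 0 0.5 12"}}

```text
time: 15.68
tcp_pos: [500.4, 128.7, 92.2]
orientation: [-0.0, 1.0, 0.015, 0.001]
contact_force: [-0.5, -1.5, 8.9]
width: 46.3
```

```bash
python3 - <<'E'
from h import *
delta(497.7,127.5,89,14)
print(telemetry.state()["ft_torque"])
E
```

```text
t 15.68 tcp [500.4 128.7  92.2] xang 1.7 tilt 0.12 F [-0.5 -1.5  8.9] w 46.3 q [ 0.25  0.35  1.97 -0.    0.82  0.22]
delta [-2.7  1.1  3.2] turn -12.3
[-0.27956225  0.17414316  0.11698508]
```

Call:
{"name": "carry_out", "arguments": {"deltas": "-0.3 0 0 0.2 2;-0.3 0 0 0.2 4;-0.3 0 0 0.2 6;-0.3 0 0 0.2 8;-0.3 0 0 0.2 10"}}

```text
time: 16.3
tcp_pos: [500.5, 128.7, 92.0]
orientation: [-0.0, 0.997, -0.072, 0.001]
contact_force: [-0.1, -1.7, 8.2]
width: 46.4
```

Call:
{"name": "carry_out", "arguments": {"deltas": "-0.3 0 0 0 2;-0.3 0 0 0 4;-0.3 0 0 0 6;-0.3 0 0 0 8;-0.3 0 0 0 10"}}

```text
time: 16.92
tcp_pos: [499.0, 128.6, 90.6]
orientation: [0.0, 0.987, -0.159, -0.0]
contact_force: [0.7, 0.8, -1.1]
width: 46.3
```

Call:
{"name": "carry_out", "arguments": {"deltas": "-0.3 0 0 1 0;-0.3 0 0 2 0;-0.3 0 0 2 0"}}

```text
time: 17.3
tcp_pos: [499.2, 128.6, 88.6]
orientation: [0.0, 0.987, -0.158, -0.0]
contact_force: [0.5, 0.4, -1.3]
width: 46.1
```

```bash
python3 - <<'E'
from h import *
delta(498.5,127.5,89,14)
print(telemetry.state()["ft_torque"])
E
```

```text
t 17.3 tcp [499.2 128.6  88.6] xang -18.2 tilt 0.03 F [ 0.5  0.4 -1.3] w 46.1 q [ 0.25  0.35  1.98 -0.    0.81  0.57]
delta [-0.3  1.2 -0.4] turn -32.2
[-0.03794356 -0.02317715  0.02899713]
```

Call:
{"name": "carry_out", "arguments": {"deltas": "-0.3 0 0 1 0;-0.3 0 0 2 0;-0.3 0 0 3 0;-0.3 0 0 3 0"}}

```text
time: 17.8
tcp_pos: [499.3, 128.7, 86.0]
orientation: [0.0, 0.987, -0.158, -0.0]
contact_force: [-2.5, -0.0, 5.2]
width: 46.2
```

Call:
{"name": "carry_out", "arguments": {"deltas": "-0.3 0 0 1 0;-0.3 0 0 2 0;-0.3 0 0 2.5 0;-0.3 0 0 2.5 0"}}

```text
time: 18.3
tcp_pos: [499.4, 128.7, 84.0]
orientation: [0.0, 0.987, -0.158, -0.0]
contact_force: [-3.9, -0.9, 10.7]
width: 45.9
```

Call:
{"name": "carry_out", "arguments": {"deltas": "-0.3 0 0 0.7 0;-0.3 0 0 1 0;-0.3 0 0 1 0"}}

```text
time: 18.68
tcp_pos: [499.4, 128.7, 83.9]
orientation: [-0.0, 0.987, -0.158, 0.0]
contact_force: [-7.9, -2.2, 23.4]
width: 46.4
```

Call:
{"name": "carry_out", "arguments": {"deltas": "-0.3 0 0 0.5 0;-0.3 0 0 1 0;-0.3 0 0 1 0"}}

```text
time: 19.05
tcp_pos: [499.4, 128.7, 83.9]
orientation: [-0.0, 0.987, -0.158, 0.0]
contact_force: [-11.9, -2.8, 36.1]
width: 46.1
```

```bash
python3 - <<'E'
from h import *
delta(498.5,127.5,83.7,14)
print(telemetry.state()["ft_torque"])
snap("side","s15",(240,130,360,250),5)
E
```

```text
t 19.05 tcp [499.4 128.7  83.9] xang -18.2 tilt 0.02 F [-11.9  -2.8  36.1] w 46.1 q [ 0.25  0.36  1.98 -0.    0.8   0.57]
delta [-0.5  1.4  0.2] turn -32.2
[-0.46170521  2.05628683 -0.05390438]
```

View pics/s15.png

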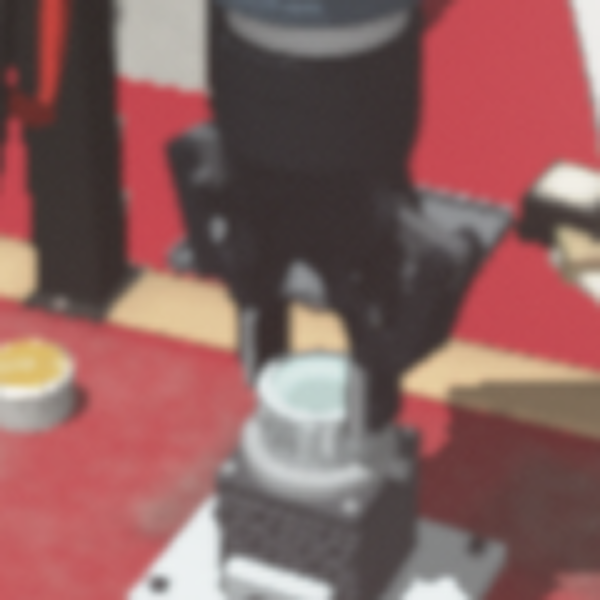

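Call:
{"name": "carry_out", "arguments": {"deltas": "-0.3 0 0 -0.8 0;-0.3 0 0 -0.8 0;-0.3 0 0 -0.8 0"}}

```text
time: 19.48
tcp_pos: [499.4, 128.6, 83.9]
orientation: [-0.0, 0.987, -0.158, 0.0]
contact_force: [-8.4, -2.7, 26.1]
width: 46.6
```

```bash
python3 - <<'E'
from h import *
snap("top","t16",(190,110,450,290),2.9)
snap("side","s16",(200,100,400,250),4)
delta(498.5,127.5,83.7,14)
a=cv2.imread("pics/side0.png").astype(int);b=cv2.imread("pics/s16_full.png").astype(int)
print("tin diff",abs(a-b)[195:220,232:258].mean(),"phone",abs(a-b)[265:345,195:280].mean())
E
```

```text
t 19.57 tcp [499.4 128.6  83.9] xang -18.2 tilt 0.01 F [-8.6 -1.7 26. ] w 46.0 q [ 0.25  0.36  1.98 -0.    0.8   0.57]
delta [-0.5  1.4  0.2] turn -32.2
tin diff 0.44871794871794873 phone 0.5208823529411765
```

View pics/s16.png

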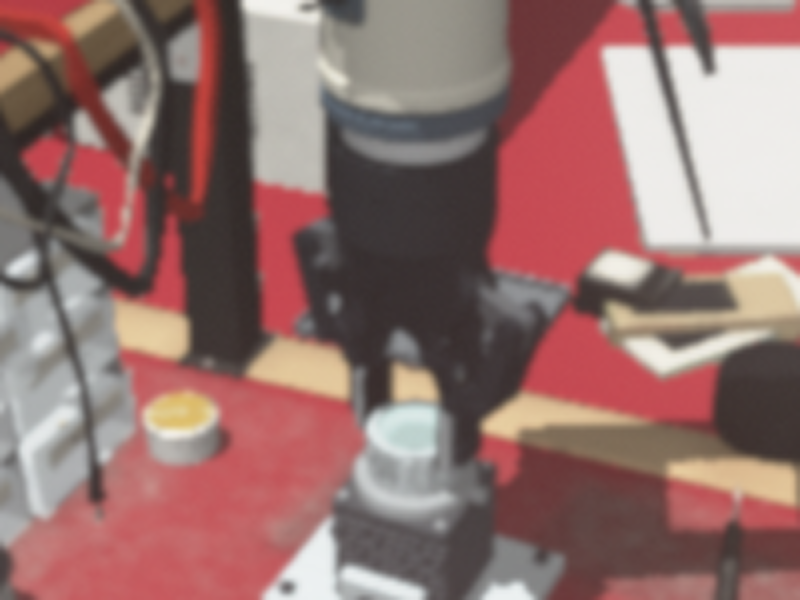

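```bash
python3 -c "
from rig import ctrl
print(ctrl.hand_in())"
```

```text
the job is handed in; nothing more can be done
None
```

The dust cap is open side down in the wide bay of the tray, and the filter cell is keyed over the pins, fully home and still held down. I handed the job in at about 19.6 s; no verdict came back.

**Dust cap:** I gripped the smaller cap, on the camera, and set it in the tray until I felt 12 N from the floor. After release it stood upright. From the side view its base is near (575, -135), about 10 mm from my estimate of the bay centre (571.5, -125). I did not look at it again after the cell work, because the gripper hid it.

**Filter cell:** Turning it about 32° made the downward force vanish, and it dropped freely before meeting the spring. It hit a hard stop 8.3 mm below where it started, against 8.5 mm expected. The picture shows its top about 8.7 mm lower. The tool is still gripping at 46 mm opening with about 26 N of push and 0.0° tilt.

**Phone and paste tin:** both look unchanged from the first picture.

**Checks that disagreed:**
- **Height:** in the side pictures the fingertips sat about 30 mm higher than the reported tool position and the given tip length imply. I set heights by picture and contact force instead.
- **Opening:** the reported opening reads about 2 mm too small (46 mm on the 48.5 mm cell, 57 mm on the 59 mm cap).
- **Side load:** about 9 N of sideways force remains at the wrist, mostly along x.

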